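# Clamp the conduit on the training board

### The job

One of the two conduit clamps on the blue training board is still open: swing its yellow hinged strap over the orange conduit until it is fully home, then swing its red-handled bolt up and over so that it drops into the strap's slot and stays there. Keep off the cable tray overhead, and leave the conduit, the junction box and the locknut on the board where they are.

Things in the scene. Friction and masses are not known exactly. Their poses are not given: they have to be found in the camera images.
- clamp: the open conduit clamp, steel, fixed on the blue board. Origin: centre of its foot's underside, on the board's top. y axis along the conduit, x axis from the bolt's (robot's) side to the hinge's side, z up. Foot 130 x 50 x 10 mm; above that it is at most 32 mm wide along y. Conduit axis 70 mm above the origin.
- clamp2: an identical clamp, already closed, 170 mm from the open one along the conduit, on one side or the other; fixed; origin and axes likewise. It shows the finished state.
- board: blue training board, 320 (x) x 540 (y) x 20 mm high, fixed on the bench; origin at the centre of its underside; both clamps and the tray's posts stand on it
- strap_hinge (a point): hinge axis of the strap, at x +45 mm, z +70 mm of the clamp, on its mid-plane; the axis is parallel to the clamp's y
- strap_tab (a point): middle of the forked lug at the yellow strap's free end, 98 mm from the hinge axis. Lug 26 mm wide along y, 10 mm thick, ends 11 mm beyond this point; open slot 12 mm wide, 29 mm long. Closed: lug level, at x -53, z +75 mm of the clamp. Open: it stands up, leaning back under the cable tray. It can be pinched across its 26 mm width all along its arc.
- strap (a joint): angle of the strap, rad: 0 = closed, fully home on its stop over the conduit; 1.57 = standing straight up; 2.0 = leaning back on its open stop. The hinge is stiff (0.14 N m): the strap stays where it is left and must be brought all the way down. Strap 150 g.
- bolt_pivot (a point): pivot axis of the swing bolt, at x -50 mm, z +40 mm of the clamp, on its mid-plane; parallel to the clamp's y
- bolt_grip (a point): centre of the red barrel handle (20 mm diameter, 36 mm long, along the clamp's y) at the swing bolt's end, 54 mm from the pivot axis; steel shank 8 mm thick. The handle's ends stand 5 mm beyond the strap's lug on either side, so it can be pinched across its 36 mm length without touching the lug.
- bolt (a joint): angle of the swing bolt, rad: 1.6 = lying out level to the robot's side, on a stop; 0 = upright; -0.17 = home in the slot, leaning towards the conduit, on a stop. It swings freely and falls either way by its own weight. Strap closed: the handle passes 3 to 4 mm over the lug. Strap open: an upright bolt is in the strap's way. Bolt 80 g.
- conduit_mid (a point): middle of the loose orange conduit, on its axis: 40 mm diameter, 400 mm long, lying in both clamps along y, about 200 to 420 g
- tray_edge (a point): middle of the tray's lower edge on the robot's side: 60 mm farther from the robot than the conduit's axis, 280 mm above the board. The tray covers the open strap, so a gripper pointing straight down cannot reach the strap's lug; one tilted about 40 degrees, reaching in from the robot's side, can.
- tray: aluminium ladder cable tray over the clamps, fixed; origin on the board's top, under the conduit, midway along it; axes as the clamp's. Two side rails 540 mm long, 35 mm high (280 to 315 mm above the origin) at x +60 and +140 mm, 8 mm round rungs between them every 60 mm at the bottom; posts 30 mm square at x +125, y -240 and +240 mm.
- junction_box_mid (a point): grey junction box with white cover, 62 mm square, 41 mm high, loose on the board, its centre; 120 mm along y from the middle of the nearer clamp, at the robot's side; bystander
- locknut_mid (a point): grey conduit locknut, 40 mm across, 12 mm high, loose on the board midway between the clamps, at the robot's side, its centre; bystander

How it is judged:
By the outcome, as a careful person would: the job done as asked, in the order asked, and still so for the second after the job is handed in, with the robot touching nothing.
It also fails if it takes over 61 s, if anything falls off the work surface, if the arm or the gripper's body presses on something with over 40 N, if the wrist force passes 120 N, or if a joint passes its speed limit or range.

### The arm

A 6-joint arm with a two-finger parallel gripper is mounted at the origin on the work surface. World frame = base frame: x ahead of the robot, y to its left, z up, the work surface at z = 0. Lengths are in m, angles in rad, forces in N, time in s.
With the tool pointing down it reaches from about 0.35 to 0.725 m from the base axis. Payload 6 kg.
Tool frame: the origin (TCP) lies midway between the tips of the shut fingers; the grasp point (between the pads) lies 19 mm behind it (robot.hold_point_z is the distance from the TCP to the grasp point, in m); z points along the fingers, y is the direction in which the jaws open and shut (so a half turn about z gives the same grasp; the last joint's range is limited). The gripper opens to 85 mm and grips with 20 to 120 N. Pads are 22 mm wide; open, the fingers measure 114 mm over their backs; the gripper's body (76 mm by 85 mm) begins 54 mm behind the grasp point. The pads swing forward as they close: fully open they stand 13 mm farther back than shut.
Start: joints at [-0.857, 0.04, 0.085, 0, -1.615, -0.334], TCP at [0.222, -0.557, 0.231] pointing down, gripper open.
Joint ranges: [-2.56, 2.56], [-1.29, 2.01], [-1.08, 1.49], [-3.29, 1.98], [-2.81, -0.18], [-2.99, 2.99]. Speed limits (rad/s): [2.57, 2.57, 3.01, 3.14, 3.14, 3.14].

### API

Orientations are given as a rotation vector (axis times angle).
In Python, from bench import robot, cams gives the robot as it stands.
- The arm moves only by the tool drive_tool, never from a script. Its argument "plan" is text: rows parted by semicolons, each of 6 numbers parted by spaces: the shift along the tool's x, y, z in m, then the turn, a rotation vector about the tool's x, y, z in rad. In form: x y z rx ry rz; .... A call has exactly 5 rows; each row shifts and turns the pose as measured when the row begins, along the tool's axes as they then stand; what a row does not reach is not made up. A row lasts 1/8 s, in which the tool goes at most 62.5 mm and 10.7 degrees, less where a joint would pass 70% of its speed; a pose out of reach is approached as far as the arm can. A call with a gripper value outside its range is refused whole. "fingers" is the opening, from 0 (shut) to 1 (fully open), set as the call begins (left out, the last holds). The fingers move at their own pace and stop on an object; the grip force is fixed at half the most. Time passes only in rows, so rows that do not move let the fingers close, or fill a call up. It gives the time, the measured TCP pose, the force and the opening at its end, in the units of the state.
- robot.get_obs(): the state, without advancing time (a new reading comes with each control period).
- cams.read_camera(name): name is "scene" or "top"; returns a dict with "image" (400x640x3 uint8, red, green, blue), "fx", "fy", "cx", "cy" (pixels), "dist_coeffs" ([k1, k2, p1, p2, k3] as OpenCV has them; the pictures are not rectified), "rvec" (rotation vector, rad) and "tvec" (3), from world to camera coordinates, as OpenCV has them. Camera axes: x right, y down, z forward; pixel columns grow to the right and rows downward; lengths in m; the calibration is good to about 2 mm. A picture is of the moment at which its call begins. There is no depth.
- robot.finish_job(): hands the job in, once; it reports no verdict.
The state is a dict: "time_s": time; "qpos": joint angles; "dq": joint speeds; "joint_efforts": joint torques, N m; "tool_pos": TCP position; "tcp_rot": TCP orientation; "wrist_force": force on the tool from outside, world axes, zero at the start; "moment": the same for the moment, N m; "gripper_width": finger opening in m.
Only numpy, scipy, OpenCV 4.12 (cv2) and the standard library are available. Lean on these libraries where they do the work, as an engineer would, in place of code of your own. Each camera call takes 0.05 s, during which the arm holds its last target. There are 200 camera calls.

## Working session

There is one attempt and no reset: what is moved stays moved. The work goes in short steps, Python scripts to look and compute and a tool call to move; the robot and the scene stay as the last step left them, time stands still between calls to the robot, and variables do not carry over. Pictures are saved under pics/ and viewed, about 8 in all and at most 12, crops included, and the job is handed in when it is done.

Besides the shell and the picture viewer there is one more tool, called after ">>>" as name(argument=value, ...), one argument or row to a line, values as JSON. drive_tool: Moves the arm, as the interface text tells. Its arguments: {"type":"object","properties":{"plan":{"type":"string"},"fingers":{"type":"number"}},"required":["plan"]}

```bash
ls; mkdir -p pics; python3 - <<'E'
from bench import robot,cams
import cv2,numpy as np
print(robot.get_obs(), robot.hold_point_z)
for n in("scene","top"):
    c=cams.read_camera(n); im=c.pop("image"); cv2.imwrite(f"pics/{n}0.png",im[:,:,::-1]); print(c)
    R=cv2.Rodrigues(np.array(c["rvec"]))[0]; print("cam pos",-R.T@np.array(c["tvec"]).ravel(), R[2])
E
```

```text
pics
{'time_s': 0.0, 'qpos': array([-8.57321538e-01,  4.07973382e-02,  8.38191680e-02, -5.22304644e-04,
       -1.61547845e+00, -3.33699428e-01]), 'dq': array([-8.90987908e-04,  2.19025661e-04,  4.30626256e-04,  9.57612271e-04,
       -1.34191939e-04, -3.02171647e-05]), 'joint_efforts': array([-7.24139409e-05, -3.68188655e+01,  3.47399712e+01,  6.93166181e+00,
       -5.40336550e-03,  2.43546214e-05]), 'tool_pos': array([ 0.22240337, -0.55690756,  0.23028015]), 'tcp_rot': array([ 5.92934912e-01, -3.08474458e+00, -2.66809187e-03]), 'wrist_force': array([-0.37751667,  0.17352291, -0.23542923]), 'moment': array([0.02521328, 0.0318932 , 0.01817185]), 'gripper_width': 0.08515222371326726} 0.0187
{'fx': 484.0462144729606, 'fy': 484.0462144729606, 'cx': 321.6731414149279, 'cy': 197.18593762471286, 'dist_coeffs': array([-0.03257192,  0.        ,  0.        ,  0.        ,  0.        ]), 'rvec': array([ 2.08761614,  1.84851246, -0.42379017]), 'tvec': array([-0.12801521, -0.42578608,  1.26836785])}
cam pos [0.93491316 0.02659139 0.96523001] [-0.42365029  0.04173988 -0.90486364]
{'fx': 373.0172302685715, 'fy': 373.0172302685715, 'cx': 317.122218346353, 'cy': 200.13714398303676, 'dist_coeffs': array([-0.03740617,  0.        ,  0.        ,  0.        ,  0.        ]), 'rvec': array([ 2.16428344, -2.22605806,  0.06463637]), 'tvec': array([0.0789422 , 0.54303039, 0.8699489 ])}
cam pos [0.49643857 0.06772559 0.89826886] [ 0.05492647 -0.00462613 -0.99847969]
```

View pics/scene0.png

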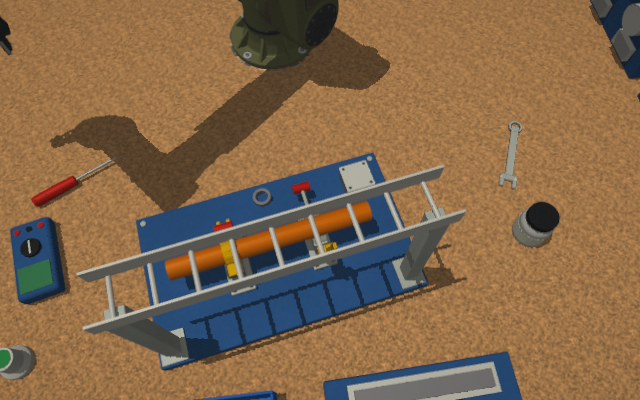

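View pics/top0.png

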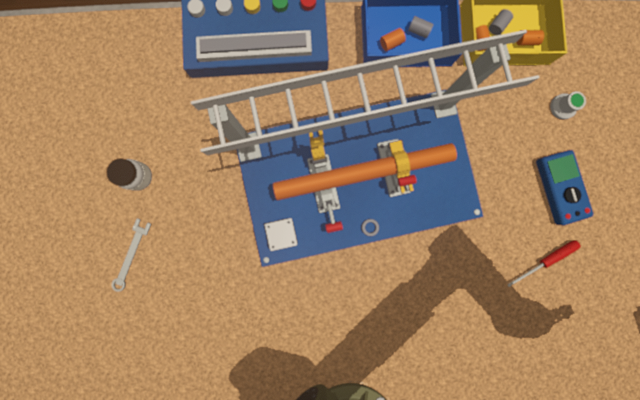

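The scene view shows the open clamp's red bolt handle at about (301,188) and its strap lug at about (328,247). In the top view the handle is at (333,227), the raised strap at (318,145) and the conduit runs from (275,190) to (455,153). The closed clamp has its red handle at top (406,181). Next I'll measure.

```bash
cat > h.py <<'E'
import cv2,numpy as np
from bench import robot,cams
from scipy.spatial.transform import Rotation as Ro
def ray(c,p):
    K=np.array([[c["fx"],0,c["cx"]],[0,c["fy"],c["cy"]],[0,0,1]])
    u=cv2.undistortPoints(np.array([[p]],float),K,np.array(c["dist_coeffs"])).ravel()
    R=cv2.Rodrigues(np.array(c["rvec"]))[0]; o=-R.T@np.array(c["tvec"]).ravel()
    d=R.T@np.array([u[0],u[1],1]); return o,d/np.linalg.norm(d)
def onz(c,p,z):
    o,d=ray(c,p); return o+d*(z-o[2])/d[2]
def tri(c1,p1,c2,p2):
    (o1,d1),(o2,d2)=ray(c1,p1),ray(c2,p2)
    s,t=np.linalg.lstsq(np.c_[d1,-d2],o2-o1,rcond=None)[0]
    a,b=o1+s*d1,o2+t*d2; return (a+b)/2,np.linalg.norm(a-b)
def blobs(im,lo,hi,amin=12):
    h=cv2.cvtColor(im,cv2.COLOR_RGB2HSV); m=cv2.inRange(h,lo,hi)
    n,l,s,c=cv2.connectedComponentsWithStats(m)
    return [(s[i,4],c[i].round(1),s[i,:4]) for i in range(1,n) if s[i,4]>=amin],m
def proj(c,P):
    K=np.array([[c["fx"],0,c["cx"]],[0,c["fy"],c["cy"]],[0,0,1]])
    return cv2.projectPoints(np.array(P,float).reshape(-1,1,3),np.array(c["rvec"]),np.array(c["tvec"]),K,np.array(c["dist_coeffs"]))[0].reshape(-1,2)
def get(): return {n:cams.read_camera(n) for n in("scene","top")}
E
python3 - <<'E'
from h import *
C=get()
for n in C:
    im=C[n]["image"]
    for nm,lo,hi in(("red",(0,190,90),(4,255,255)),("red2",(176,190,90),(180,255,255)),("orange",(7,200,120),(16,255,255)),("yel",(19,180,110),(30,255,255))):
        for b in blobs(im,lo,hi)[0]: 
            if 130<b[1][0]<500 and 80<b[1][1]<300: print(n,nm,b)
t=C["top"]
m=blobs(t["image"],(7,200,120),(16,255,255))[1]
m[:100]=0;m[:,:260]=0;m[:,465:]=0;m[230:]=0
print(cv2.minAreaRect(cv2.findNonZero(m)))
E
```

```text
scene red (np.int32(121), array([301., 187.]), array([293, 182,  17,  12], dtype=int32))
scene red (np.int32(82), array([222.5, 225.8]), array([214, 222,  18,   9], dtype=int32))
scene orange (np.int32(262), array([362. , 210.7]), array([352, 201,  20,  20], dtype=int32))
scene orange (np.int32(588), array([332.4, 219.7]), array([314, 207,  38,  26], dtype=int32))
scene orange (np.int32(604), array([293.4, 231.4]), array([275, 219,  38,  26], dtype=int32))
scene orange (np.int32(605), array([253.8, 243.1]), array([235, 230,  38,  26], dtype=int32))
scene orange (np.int32(461), array([208.8, 256.6]), array([195, 245,  30,  24], dtype=int32))
scene orange (np.int32(400), array([177.8, 265.8]), array([166, 255,  25,  23], dtype=int32))
scene yel (np.int32(287), array([228.1, 258. ]), array([220, 241,  17,  36], dtype=int32))
scene yel (np.int32(53), array([329.6, 245.7]), array([324, 243,  13,   8], dtype=int32))
top yel (np.int32(19), array([396. , 143.2]), array([391, 142,  10,   4], dtype=int32))
top yel (np.int32(44), array([402. , 154.4]), array([395, 147,  14,  13], dtype=int32))
top yel (np.int32(42), array([405.3, 169.7]), array([398, 164,  12,  13], dtype=int32))
((445.0, 146.0), (12.165525436401367, 0.0), 170.53768920898438)
```

```bash
python3 - <<'E'
from h import *
C=get(); t=C["top"]; s=C["scene"]
h=cv2.cvtColor(t["image"],cv2.COLOR_RGB2HSV)
for p in((333,227),(406,181),(350,175),(318,145),(300,185)): print(p,h[p[1],p[0]])
for nm,lo,hi in(("red",(0,170,90),(5,255,255)),("red2",(175,170,90),(180,255,255)),("orange",(6,195,120),(15,255,255)),("yel",(17,170,110),(30,255,255))):
    for b in blobs(t["image"],lo,hi)[0]:
        if 240<b[1][0]<490 and 110<b[1][1]<260: print(nm,b)
cv2.imwrite("pics/c1.png",cv2.hconcat([cv2.resize(t["image"][110:250,240:440,::-1],None,fx=3,fy=3)]))
E
```

```text
(333, 227) [  1 173 198]
(406, 181) [  1 185 192]
(350, 175) [ 13 176 211]
(318, 145) [ 20 173 174]
(300, 185) [ 13 172 213]
red (np.int32(109), array([406.4, 180.1]), array([399, 176,  16,  10], dtype=int32))
red (np.int32(84), array([333.5, 226.7]), array([327, 223,  14,   9], dtype=int32))
orange (np.int32(13), array([448.2, 145.7]), array([443, 145,  11,   3], dtype=int32))
yel (np.int32(193), array([317.1, 148.5]), array([311, 139,  13,  20], dtype=int32))
yel (np.int32(426), array([400.4, 159.3]), array([391, 141,  19,  37], dtype=int32))
yel (np.int32(12), array([402. , 188.2]), array([401, 186,   3,   6], dtype=int32))
```

View pics/c1.png

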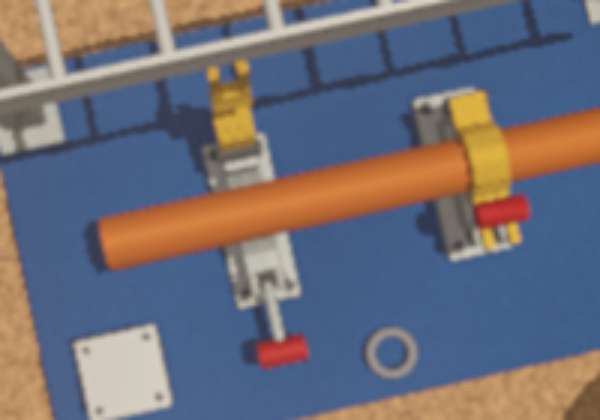

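The crop shows the handle at (333.5,226.7) and the fork tips at about (311,134) and (321,132) in the top view, just clear of the tray rail. Now triangulating.

```bash
python3 - <<'E'
from h import *
C=get(); t=C["top"]; s=C["scene"]
hd,e=tri(s,(301,187),t,(333.5,226.7)); print("open handle",hd.round(4),e)
h2,e=tri(s,(222.5,225.8),t,(406.4,180.1)); print("closed handle",h2.round(4),e)
m=blobs(t["image"],(8,150,120),(16,255,255))[1]; m[:140]=0;m[205:]=0;m[:,:270]=0;m[:,460:]=0
r=cv2.minAreaRect(max(cv2.findContours(m,0,1)[0],key=cv2.contourArea)); print(r)
b=cv2.boxPoints(r); b=b[np.argsort(b[:,0])]; e1,e2=b[:2].mean(0),b[2:].mean(0)
A,B=onz(t,e1,.095),onz(t,e2,.095); print(e1,e2,A,B,np.linalg.norm(A-B))
# scene conduit height: end faces in the scene picture: left end ~, fit axis line from centroids
ms=blobs(s["image"],(7,180,120),(16,255,255))[1]; ms[:195]=0;ms[285:]=0;ms[:,:160]=0;ms[:,380:]=0
r2=cv2.minAreaRect(cv2.findNonZero(ms)); b=cv2.boxPoints(r2); b=b[np.argsort(b[:,0])]; f1,f2=b[:2].mean(0),b[2:].mean(0)
print("ends",tri(s,f2,t,e1),tri(s,f1,t,e2))
u=(A-B)[:2]/np.linalg.norm((A-B)[:2]); n=np.array([u[1],-u[0]])  # +x of clamp
print("yaw",np.degrees(np.arctan2(n[1],n[0])),"dist handle->conduit",(hd[:2]-A[:2])@n,(h2[:2]-A[:2])@n,"sep",(hd-h2)[:2]@u)
c=hd[:2]+n*.104; print("clamp origin from handle",c, "on conduit", A[:2]+u*((hd[:2]-A[:2])@u))
E
```

```text
open handle [0.4818 0.0285 0.0588] 0.00045809797458617183
closed handle [ 0.5759 -0.1256  0.121 ] 0.0023214638472233446
((335.02349853515625, 177.60589599609375), (17.2459716796875, 124.95195770263672), 77.47119140625)
[274.03525 191.15884] [396.01175 164.05295] [0.5626513  0.15648479 0.095     ] [ 0.61435524 -0.10966377  0.095     ] 0.2711242455255054
ends (array([0.55958224, 0.15111516, 0.13090201]), np.float64(0.0027948360908267534)) (array([ 0.62400439, -0.16973931,  0.12147722]), np.float64(0.1307403338970792))
yaw 10.993756284397358 dist handle->conduit -0.10373457652164515 -0.0407505069755476 sep 0.1692555347055515
clamp origin from handle [0.5839275  0.04835631] on conduit [0.58366695 0.04830569]
```

```bash
cat >> h.py <<'E'
O=np.array([.5838,.0483,.02]); Rc=Ro.from_euler('z',np.radians(11.0))
def w(P): return O+Rc.apply(np.array(P,float)/1000)
def cl(p): return Rc.inv().apply(np.array(p)-O)*1000
def lug(th,r=98.1,dth=.051):
    a=np.pi-dth-th; return np.array([45+r*np.cos(a),0,70+r*np.sin(a)])
def orient(tau):
    t=np.radians(tau); z=[np.sin(t),0,-np.cos(t)]; x=[-np.cos(t),0,-np.sin(t)]
    return Rc*Ro.from_matrix(np.c_[x,np.cross(z,x),z])
def tcp(G,tau,off=18.7):   # grasp point G (clamp mm) -> world TCP
    R=orient(tau); return w(G)+R.apply([0,0,off/1000]),R
def state():
    o=robot.get_obs(); R=Ro.from_rotvec(o["tcp_rot"]); g=o["tool_pos"]-R.apply([0,0,.0187])
    z=Rc.inv().apply(R.apply([0,0,1]))
    print("t %.2f grasp(clamp mm)"%o["time_s"],cl(g).round(1),"zdir",z.round(3),"F",o["wrist_force"].round(1),"w %.4f"%o["gripper_width"],"q",o["qpos"].round(2))
    return o["tool_pos"],R
def plan(wps,step=.055,ang=9.5):
    """wps: list of (G clamp mm, tilt deg[, nrows])"""
    p,R=state(); rows=[]
    for k in wps:
        tp,tR=tcp(k[0],k[1]); n=max(int(np.ceil(np.linalg.norm(tp-p)/step)),int(np.ceil(np.degrees((R.inv()*tR).magnitude())/ang)),1)
        if len(k)>2: n=max(n,k[2])
        p0,R0=p,R; dr=(R0.inv()*tR).as_rotvec()
        for i in range(1,n+1):
            pn=p0+(tp-p0)*i/n; Rn=R0*Ro.from_rotvec(dr*i/n)
            rows.append(np.r_[R.inv().apply(pn-p),(R.inv()*Rn).as_rotvec()]); p,R=pn,Rn
    while len(rows)%5: rows.append(np.zeros(6))
    for i in range(0,len(rows),5): print("; ".join(" ".join("%.4g"%v for v in r.round(4)+0.) for r in rows[i:i+5]))
E
python3 - <<'E'
from h import *
C=get()
for n in C:
    print(n,"tips",proj(C[n],[w(lug(2.0,109)+[0,s*9.5,0]) for s in(1,-1)]).round(1),"lug",proj(C[n],[w(lug(2.0))]).round(1))
t,s=C["top"],C["scene"]
print("posts/tray edge",proj(s,[w([60,y,315]) for y in(185,-355)]).round(0))
print(lug(2.0))
G=lug(2.0); a=lambda tau:np.array([np.sin(np.radians(tau)),0,-np.cos(np.radians(tau))])
plan([([-170,-130,300],0),([-60,0,285],30),(G-130*a(45),45)])
E
```

```text
scene tips [[336.9 252.3]
 [326.2 255.6]] lug [[330.6 253.1]]
top tips [[309.2 128. ]
 [318.8 125.9]] lug [[314.6 130.7]]
posts/tray edge [[443. 164.]
 [ 76. 272.]]
[ 90.31825864   0.         157.00497361]
t 0.50 grasp(clamp mm) [-470.2 -525.4  229.9] zdir [-0.  0. -1.] F [-0.5  0.8 -0.7] w 0.0854 q [-0.86  0.04  0.08 -0.   -1.62 -0.33]
-0.0369 0.0332 -0.007 0 0 0.0188; -0.0362 0.0339 -0.007 0 0 0.0188; -0.0356 0.0346 -0.007 0 0 0.0188; -0.0349 0.0353 -0.007 0 0 0.0188; -0.0343 0.0359 -0.007 0 0 0.0188
-0.0336 0.0366 -0.007 0 0 0.0188; -0.0329 0.0372 -0.007 0 0 0.0188; -0.0322 0.0378 -0.007 0 0 0.0188; -0.0315 0.0384 -0.007 0 0 0.0188; -0.0308 0.039 -0.007 0 0 0.0188
-0.0298 0.0325 0.0031 0 -0.1309 0; -0.0292 0.0325 0.007 0 -0.1309 0; -0.028 0.0325 0.0107 0 -0.1309 0; -0.0264 0.0325 0.0143 0 -0.1309 0; -0.0187 0 0.0299 0 -0.1309 0
-0.0146 0 0.0321 0 -0.1309 0; 0 0 0 0 0 0; 0 0 0 0 0 0; 0 0 0 0 0 0; 0 0 0 0 0 0
```

>>> drive_tool(
  plan="-0.037 0.033 -0.007 0 0 0.019; -0.036 0.034 -0.007 0 0 0.019; -0.036 0.035 -0.007 0 0 0.019; -0.035 0.035 -0.007 0 0 0.019; -0.034 0.036 -0.007 0 0 0.019",
  fingers=0.65,
)

```text
time_s: 1.12
tool_pos: [0.3337, -0.3305, 0.2652]
tcp_rot: [0.431, -3.11, -0.005]
wrist_force: [0.8, -0.1, -0.7]
gripper_width: 0.0554
```

>>> drive_tool(
  plan="-0.034 0.037 -0.007 0 0 0.019; -0.033 0.037 -0.007 0 0 0.019; -0.032 0.038 -0.007 0 0 0.019; -0.032 0.038 -0.007 0 0 0.019; -0.031 0.039 -0.007 0 0 0.019",
)

```text
time_s: 1.75
tool_pos: [0.4491, -0.1009, 0.3037]
tcp_rot: [-0.278, 3.126, 0.004]
wrist_force: [-0.3, -0.9, -0.6]
gripper_width: 0.0555
```

```bash
python3 - <<'E'
from h import *
G=lug(2.0); a=lambda tau:np.array([np.sin(np.radians(tau)),0,-np.cos(np.radians(tau))])
C=get()
for n in C: print(n,"slot bottom",proj(C[n],[w(lug(2.0,80)),w(lug(1.85,80)),w(lug(1.85,109))]).round(1))
plan([([-60,0,285],30),(G-130*a(45),45)])
E
```

```text
scene slot bottom [[329.  251.7]
 [327.1 245.1]
 [328.8 244.6]]
top slot bottom [[315.5 136.6]
 [316.7 141.5]
 [315.7 133.7]]
t 1.85 grasp(clamp mm) [-159.5 -119.2  301.8] zdir [ 0.003  0.003 -1.   ] F [-0.4 -0.3  0.1] w 0.0554 q [ 0.22 -0.31 -0.1  -0.   -1.78 -1.61]
-0.0269 0.0301 0.0037 0 -0.1301 -0.0026; -0.0263 0.03 0.0072 0 -0.1301 -0.0026; -0.0252 0.0299 0.0106 0 -0.1301 -0.0026; -0.0237 0.0299 0.0137 0 -0.1301 -0.0026; -0.0187 0 0.0299 0 -0.1309 0
-0.0146 0 0.0321 0 -0.1309 0; 0 0 0 0 0 0; 0 0 0 0 0 0; 0 0 0 0 0 0; 0 0 0 0 0 0
```

>>> drive_tool(
  plan="-0.027 0.030 0.004 0 -0.130 -0.003; -0.026 0.030 0.007 0 -0.130 -0.003; -0.025 0.030 0.011 0 -0.130 -0.003; -0.024 0.030 0.014 0 -0.130 -0.003; -0.019 0 0.030 0 -0.131 0",
)

```text
time_s: 2.48
tool_pos: [0.5694, 0.0493, 0.2771]
tcp_rot: [-0.239, 2.452, 0.088]
wrist_force: [1.2, -0.8, -1.4]
gripper_width: 0.0558
```

>>> drive_tool(
  plan="-0.015 0 0.032 0 -0.131 0; 0 0 0 0 0 0; 0 0 0 0 0 0; 0 0 0 0 0 0; 0 0 0 0 0 0",
)

```text
time_s: 3.1
tool_pos: [0.6, 0.0539, 0.2646]
tcp_rot: [-0.225, 2.32, 0.099]
wrist_force: [0.2, 0.3, 1.0]
gripper_width: 0.0556
```

```bash
python3 - <<'E'
from h import *
G=lug(2.0); a=lambda tau:np.array([np.sin(np.radians(tau)),0,-np.cos(np.radians(tau))])
C=get()
im=[cv2.resize(C[n]["image"][y:y+130,x:x+200,::-1],None,fx=4,fy=4)[:300 if 0 else 520] for n,x,y in(("scene",230,170),)]
cv2.imwrite("pics/c2.png",im[0])
plan([(G-40*a(48),48)],step=.035)
E
```

```text
t 3.20 grasp(clamp mm) [  3.4   2.5 256.8] zdir [ 0.726  0.003 -0.687] F [-0.2  0.8  0. ] w 0.0556 q [ 0.56 -0.68 -0.75  0.38 -0.77 -2.11]
0.0044 -0.0009 0.0306 0.0009 -0.0083 0.0002; 0.0047 -0.0009 0.0305 0.0009 -0.0083 0.0002; 0.0049 -0.0009 0.0305 0.0009 -0.0083 0.0002; 0 0 0 0 0 0; 0 0 0 0 0 0
```

View pics/c2.png

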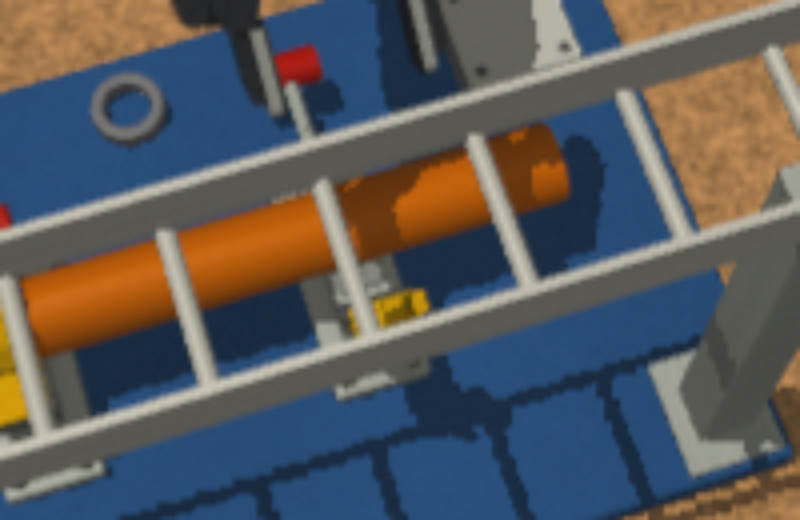

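The scene crop shows both fingers in front of the near rail, at about crop (265,70) and (425,40). They straddle the mid-plane, and the yellow lug is between the rails at (330,247). Going in.

>>> drive_tool(
  plan="0.004 -0.001 0.031 0.001 -0.008 0; 0.005 -0.001 0.031 0.001 -0.008 0; 0.005 -0.001 0.030 0.001 -0.008 0; 0 0 0 0 0 0; 0 0 0 0 0 0",
)

```text
time_s: 3.82
tool_pos: [0.6598, 0.063, 0.1943]
tcp_rot: [-0.221, 2.291, 0.099]
wrist_force: [-0.5, 0.1, 0.7]
gripper_width: 0.0553
```

```bash
python3 - <<'E'
from h import *
C=get(); c=C["top"]; p,_=0,0
G=lug(2.0)
cv2.imwrite("pics/c3.png",cv2.hconcat([cv2.resize(C[n]["image"][y:y+120,x:x+100,::-1],None,fx=4,fy=4) for n,x,y in(("scene",275,160),("top",270,100))]))
plan([(G,48)],step=.02)
E
```

```text
t 3.92 grasp(clamp mm) [6.330e+01 1.000e-01 1.869e+02] zdir [ 0.746  0.001 -0.666] F [-0.1  0.3 -0.8] w 0.0557 q [ 0.48 -0.48 -0.79  0.47 -0.49 -2.19]
0.0015 0 0.0134 0.0003 0.0016 -0.0001; 0.0015 0 0.0134 0.0003 0.0016 -0.0001; 0.0014 0 0.0134 0.0003 0.0016 -0.0001; 0 0 0 0 0 0; 0 0 0 0 0 0
```

View pics/c3.png

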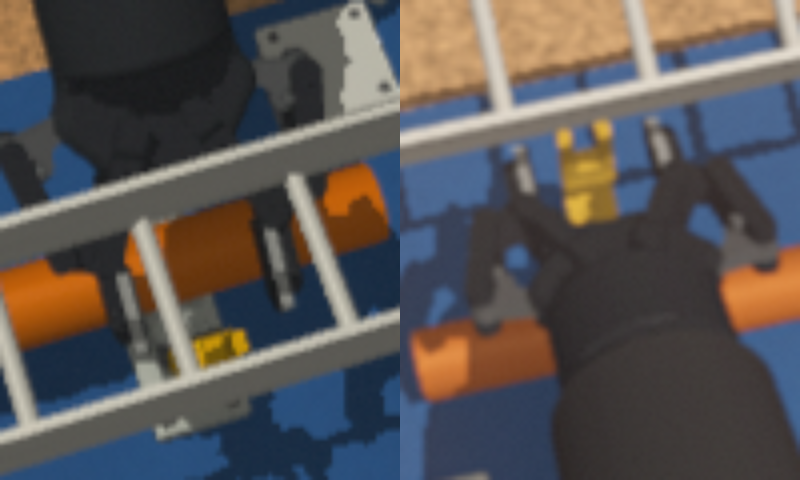

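The top crop shows the lug centred between the open fingertips (lug at crop x 587, fingers at 522 and 660), clear of the rail. Advance and grip.

>>> drive_tool(
  plan="0.002 0 0.014 0 0.010 0; 0.002 0 0.014 0 0.010 0; 0.002 0 0.014 0 0.010 0; 0 0 0 0 0 0; 0 0 0 0 0 0",
)

```text
time_s: 4.55
tool_pos: [0.6874, 0.0701, 0.1709]
tcp_rot: [-0.223, 2.309, 0.102]
wrist_force: [0.2, 0.6, 0.3]
gripper_width: 0.0556
```

>>> drive_tool(
  plan="0 0 0 0 0 0; 0 0 0 0 0 0; 0 0 0 0 0 0; 0 0 0 0 0 0; 0 0 0 0 0 0",
  fingers=0,
)

```text
time_s: 5.18
tool_pos: [0.6869, 0.0682, 0.173]
tcp_rot: [-0.22, 2.308, 0.1]
wrist_force: [1.6, -0.9, -0.5]
gripper_width: 0.0244
```

```bash
python3 - <<'E'
from h import *
plan([(lug(th),tau) for th,tau in((1.8,46),(1.6,44),(1.4,42),(1.2,40),(1.0,38),(0.8,36),(.6,33),(.4,30),(.2,25),(0.05,20))],step=.02)
E
```

```text
t 5.17 grasp(clamp mm) [ 91.2  -0.2 165.7] zdir [ 0.735  0.002 -0.678] F [ 1.6 -0.9 -0.5] w 0.0244 q [ 0.46 -0.37 -0.75  0.47 -0.43 -2.19]
0.0144 0.0001 -0.0131 0.0016 0.0222 -0.0024; 0.0115 0 -0.0163 0 0.0349 0; 0.0075 0 -0.0067 0 0.0175 0; 0.0076 0 -0.0065 0 0.0175 0; 0.0089 0 -0.0048 0 0.0175 0
0.0089 0 -0.0047 0 0.0175 0; 0.0097 0 -0.0027 0 0.0175 0; 0.0098 0 -0.0025 0 0.0175 0; 0.0101 0 -0.0004 0 0.0175 0; 0.0101 0 -0.0003 0 0.0175 0
0.0101 0 0.0019 0 0.0262 0; 0.0101 0 0.0021 0 0.0262 0; 0.0093 0 0.0042 0 0.0262 0; 0.0092 0 0.0044 0 0.0262 0; 0.0083 0 0.0062 0 0.0436 0
0.008 0 0.0066 0 0.0436 0; 0.0101 0 0.012 0 0.0873 0; 0 0 0 0 0 0; 0 0 0 0 0 0; 0 0 0 0 0 0
```

Gripped at radius 106 mm (width 24 mm). I'll follow the arc at that radius.

```bash
python3 - <<'E'
from h import *
plan([(lug(th,104),tau) for th,tau in((1.8,46),(1.6,44),(1.4,42),(1.2,40),(1.0,38))],step=.02)
E
```

```text
t 5.17 grasp(clamp mm) [ 91.2  -0.2 165.7] zdir [ 0.735  0.002 -0.678] F [ 1.6 -0.9 -0.5] w 0.0244 q [ 0.46 -0.37 -0.75  0.47 -0.43 -2.19]
0.0092 0.0002 -0.0157 0.0016 0.0222 -0.0024; 0.0061 0 -0.0086 0 0.0175 0; 0.0062 0 -0.0085 0 0.0175 0; 0.0079 0 -0.0071 0 0.0175 0; 0.0081 0 -0.0069 0 0.0175 0
0.0094 0 -0.0051 0 0.0175 0; 0.0095 0 -0.0049 0 0.0175 0; 0.0103 0 -0.0029 0 0.0175 0; 0.0104 0 -0.0027 0 0.0175 0; 0 0 0 0 0 0
```

>>> drive_tool(
  plan="0.009 0 -0.016 0.002 0.022 -0.002; 0.006 0 -0.009 0 0.017 0; 0.006 0 -0.009 0 0.017 0; 0.008 0 -0.007 0 0.017 0; 0.008 0 -0.007 0 0.017 0",
)

```text
time_s: 5.8
tool_pos: [0.6266, 0.0565, 0.1796]
tcp_rot: [-0.233, 2.4, 0.088]
wrist_force: [7.8, -0.9, -7.0]
gripper_width: 0.0248
```

```bash
python3 - <<'E'
from h import *
p,R=state(); g=cl(p-R.apply([0,0,.0187])); d=g-[45,0,70]; print("r",np.hypot(d[0],d[2]),"th",np.pi-.051-np.arctan2(d[2],d[0]))
plan([(lug(th,104),tau) for th,tau in((1.4,42),(1.2,40),(1.0,37),(.8,34),(.6,31))],step=.022)
E
```

```text
t 5.80 grasp(clamp mm) [ 3.110e+01 -1.000e-01  1.735e+02] zdir [ 0.669 -0.    -0.743] F [ 7.8 -0.9 -7. ] w 0.0248 q [ 0.51 -0.52 -0.76  0.35 -0.66 -2.09]
r 104.47813734665598 th 1.3859330439457376
t 5.80 grasp(clamp mm) [ 3.110e+01 -1.000e-01  1.735e+02] zdir [ 0.669 -0.    -0.743] F [ 7.8 -0.9 -7. ] w 0.0248 q [ 0.51 -0.52 -0.76  0.35 -0.66 -2.09]
-0.0009 0.0001 0.0012 -0.0003 -0.0005 0.0014; 0.0187 0 -0.0102 0 0.0349 0; 0.0209 0 -0.0057 0 0.0524 0; 0.0217 0 -0.0006 0 0.0524 0; 0.0212 0 0.0046 0 0.0524 0
```

>>> drive_tool(
  plan="0.009 0 -0.005 0 0.017 0; 0.010 0 -0.005 0 0.018 0; 0.010 0 -0.003 0 0.026 0; 0.011 0 -0.003 0 0.026 0; 0.011 0 0 0 0.026 0",
)

```text
time_s: 6.42
tool_pos: [0.5786, 0.0472, 0.1609]
tcp_rot: [-0.247, 2.507, 0.076]
wrist_force: [7.5, -2.5, 0.1]
gripper_width: 0.0247
```

```bash
python3 - <<'E'
from h import *
p,R=state(); g=cl(p-R.apply([0,0,.0187])); d=g-[45,0,70]; r=np.hypot(d[0],d[2]); print("r",r,"th",np.pi-.051-np.arctan2(d[2],d[0]))
plan([(lug(th,r),tau) for th,tau in((.8,34),(.7,32),(.6,30),(.5,28),(.4,26),(.3,24),(.2,22),(.1,20),(0,18),(-.04,17))],step=.022)
E
```

```text
t 6.42 grasp(clamp mm) [-1.62e+01 -1.00e-01  1.56e+02] zdir [ 0.584  0.    -0.811] F [ 7.5 -2.5  0.1] w 0.0247 q [ 0.54 -0.59 -0.77  0.28 -0.82 -2.05]
r 105.60199976249385 th 0.901151792503522
t 6.42 grasp(clamp mm) [-1.62e+01 -1.00e-01  1.56e+02] zdir [ 0.584  0.    -0.811] F [ 7.5 -2.5  0.1] w 0.0247 q [ 0.54 -0.59 -0.77  0.28 -0.82 -2.05]
0.0112 0.0002 0.0005 0 0.0308 0.0043; 0.011 0 0.0018 0 0.0349 0; 0.0107 0 0.0032 0 0.0349 0; 0.0102 0 0.0045 0 0.0349 0; 0.0095 0 0.0058 0 0.0349 0
0.0086 0 0.0069 0 0.0349 0; 0.0076 0 0.0079 0 0.0349 0; 0.0065 0 0.0088 0 0.0349 0; 0.0052 0 0.0095 0 0.0349 0; 0.0018 0 0.004 0 0.0175 0
```

>>> drive_tool(
  plan="0.011 0 0.001 0 0.031 0.002; 0.011 0 0.002 0 0.035 0; 0.011 0 0.003 0 0.035 0; 0.010 0 0.005 0 0.035 0; 0.009 0 0.006 0 0.035 0",
)

```text
time_s: 7.05
tool_pos: [0.5518, 0.0417, 0.1353]
tcp_rot: [-0.265, 2.649, 0.059]
wrist_force: [-11.0, -2.0, 14.3]
gripper_width: 0.0243
```

```bash
python3 - <<'E'
from h import *
p,R=state(); g=cl(p-R.apply([0,0,.0187])); d=g-[45,0,70]; r=np.hypot(d[0],d[2]); print("r",r,"th",np.pi-.051-np.arctan2(d[2],d[0]))
plan([(lug(th,r),tau) for th,tau in((.3,24),(.2,22),(.1,20),(0,18),(-.04,17))],step=.022)
E
```

```text
t 7.05 grasp(clamp mm) [-41.3  -0.4 131.9] zdir [ 0.463 -0.001 -0.886] F [-11.   -2.   14.3] w 0.0243 q [ 0.54 -0.54 -0.71  0.19 -0.96 -1.99]
r 106.21817207098519 th 0.5707584008555133
t 7.05 grasp(clamp mm) [-41.3  -0.4 131.9] zdir [ 0.463 -0.001 -0.886] F [-11.   -2.   14.3] w 0.0243 q [ 0.54 -0.54 -0.71  0.19 -0.96 -1.99]
0.0124 0.0003 0.0081 -0.0005 0.0311 0.0038; 0.0121 0.0003 0.0085 -0.0005 0.0311 0.0038; 0.0077 0 0.008 0 0.0349 0; 0.0065 0 0.0088 0 0.0349 0; 0.0053 0 0.0095 0 0.0349 0
0.0018 0 0.004 0 0.0175 0; 0 0 0 0 0 0; 0 0 0 0 0 0; 0 0 0 0 0 0; 0 0 0 0 0 0
```

>>> drive_tool(
  plan="0.007 0 0.004 0 0 0; 0.009 0 0.007 0 0.010 0; 0.009 0 0.008 0 0.010 0; 0.008 0 0.008 0 0.010 0; 0 0 0 0 0 0",
)

```text
time_s: 7.68
tool_pos: [0.5402, 0.0394, 0.111]
tcp_rot: [-0.269, 2.657, 0.058]
wrist_force: [6.1, -1.0, -2.0]
gripper_width: 0.0245
```

```bash
python3 - <<'E'
from h import *
p,R=state(); g=cl(p-R.apply([0,0,.0187])); d=g-[45,0,70]; r=np.hypot(d[0],d[2]); print("r",r,"th",np.pi-.051-np.arctan2(d[2],d[0]))
C=get()
cv2.imwrite("pics/c4.png",cv2.hconcat([cv2.resize(C[n]["image"][y:y+120,x:x+100,::-1],None,fx=4,fy=4) for n,x,y in(("scene",265,140),("top",280,120))]))
E
```

```text
t 7.67 grasp(clamp mm) [-53.   -0.4 107.7] zdir [ 0.455 -0.    -0.89 ] F [ 6.1 -1.  -2. ] w 0.0245 q [ 0.55 -0.57 -0.77  0.2  -0.93 -2.  ]
r 104.97931808308356 th 0.3161007992679572
```

View pics/c4.png

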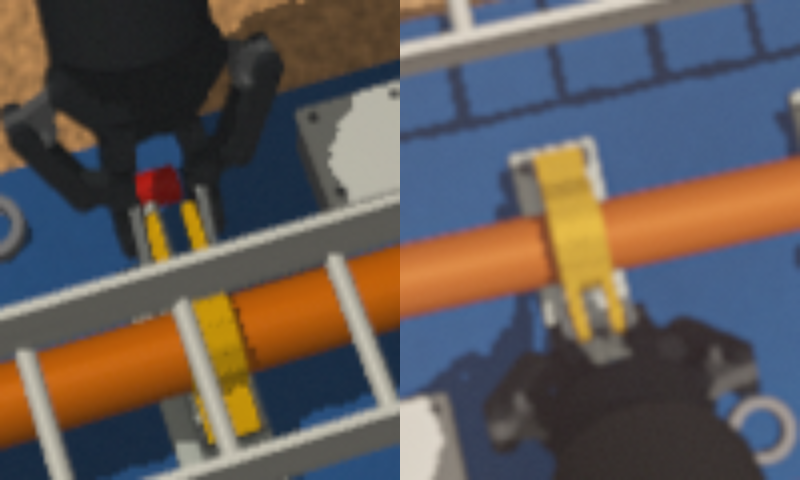

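The strap now lies nearly over the conduit with the lug pinched between the pads. The junction box and locknut are where they were. Carry on down.

```bash
python3 - <<'E'
from h import *
plan([(lug(th,105),25) for th in (.22,.12,.03,-.05)],step=.022)
E
```

```text
t 7.78 grasp(clamp mm) [-52.8  -0.4 108. ] zdir [ 0.456 -0.001 -0.89 ] F [-0.1 -0.6  2.4] w 0.0245 q [ 0.55 -0.57 -0.77  0.2  -0.93 -2.  ]
0.0082 0.0005 0.0072 -0.0009 0.0366 0.0099; 0.0064 0 0.0083 0 0 0; 0.005 0 0.008 0 0 0; 0.0039 0 0.0075 0 0 0; 0 0 0 0 0 0
```

>>> drive_tool(
  plan="0.008 0 0.007 0 0.020 0; 0.006 0 0.008 0 0 0; 0.005 0 0.008 0 0 0; 0.004 0 0.008 0 0 0; 0.001 0 0.004 0 0 0",
)

```text
time_s: 8.4
tool_pos: [0.5343, 0.0382, 0.072]
tcp_rot: [-0.271, 2.676, 0.056]
wrist_force: [-16.5, 0.6, 9.7]
gripper_width: 0.0246
```

```bash
python3 - <<'E'
from h import *
p,R=state(); g=cl(p-R.apply([0,0,.0187])); d=g-[45,0,70]; r=np.hypot(d[0],d[2]); print("r",r,"th",np.pi-.051-np.arctan2(d[2],d[0]))
plan([(lug(-.08,105),25)],step=.01)
E
```

```text
t 8.40 grasp(clamp mm) [-58.7  -0.4  68.8] zdir [ 0.438 -0.001 -0.899] F [-16.5   0.6   9.7] w 0.0246 q [ 0.55 -0.55 -0.82  0.2  -0.88 -2.01]
r 103.70051288456833 th 6.22061053806673
t 8.40 grasp(clamp mm) [-58.7  -0.4  68.8] zdir [ 0.438 -0.001 -0.899] F [-16.5   0.6   9.7] w 0.0246 q [ 0.55 -0.55 -0.82  0.2  -0.88 -2.01]
0.0023 0.0005 0.0011 -0.0007 0.0171 0.0097; 0 0 0 0 0 0; 0 0 0 0 0 0; 0 0 0 0 0 0; 0 0 0 0 0 0
```

>>> drive_tool(
  plan="0.001 0 0.003 0 0 0; 0.001 0 0.004 0 0 0; 0.001 0 0.004 0 0 0; 0.001 0 0.004 0 0 0; 0 0 0 0 0 0",
)

```text
time_s: 9.02
tool_pos: [0.536, 0.0386, 0.0682]
tcp_rot: [-0.263, 2.677, 0.056]
wrist_force: [8.3, 0.6, -7.6]
gripper_width: 0.0244
```

```bash
python3 - <<'E'
from h import *
state()
E
```

```text
t 9.03 grasp(clamp mm) [-56.9  -0.3  65. ] zdir [ 0.438 -0.002 -0.899] F [ 8.3  0.6 -7.6] w 0.0244 q [ 0.55 -0.54 -0.82  0.2  -0.87 -2.02]
```

>>> drive_tool(
  plan="0 0 0 0 0 0; 0 0 0 0 0 0; 0 0 0 0 0 0; 0 0 -0.030 0 0 0; 0 0 -0.040 0 0 0",
  fingers=0.65,
)

```text
time_s: 9.65
tool_pos: [0.5031, 0.0317, 0.1256]
tcp_rot: [-0.264, 2.689, 0.051]
wrist_force: [1.1, 1.1, 0.5]
gripper_width: 0.0554
```

```bash
python3 - <<'E'
from h import *
C=get(); print(proj(C["top"],[w(lug(0,109)),w(lug(.1,109)),w([-45,0,10])]))
cv2.imwrite("pics/c5.png",cv2.hconcat([cv2.resize(C[n]["image"][y:y+120,x:x+100,::-1],None,fx=4,fy=4) for n,x,y in(("scene",265,160),("top",280,120))]))
plan([([-150,0,170],0)],step=.04)
E
```

```text
[[330.32788947 208.80592259]
 [330.41010118 208.13887501]
 [327.46514001 201.80803689]]
t 9.75 grasp(clamp mm) [-88.5  -0.3 128.1] zdir [ 0.435 -0.002 -0.9  ] F [ 0.2 -0.2  0.6] w 0.0555 q [ 0.58 -0.68 -0.79  0.19 -1.05 -2.02]
0.0151 0.0001 -0.0221 -0.0011 0.1502 0.0015; 0.0182 0.0001 -0.0196 -0.0011 0.1502 0.0015; 0.021 0.0001 -0.0167 -0.0011 0.1502 0.0015; 0 0 0 0 0 0; 0 0 0 0 0 0
```

View pics/c5.png

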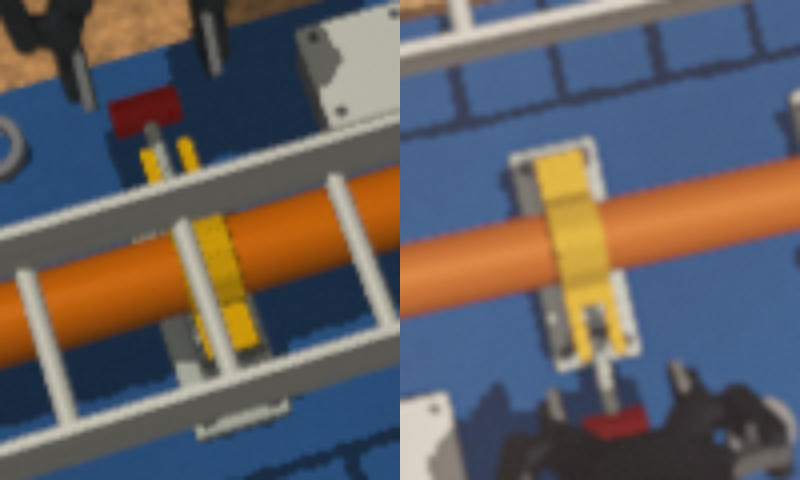

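The crop shows the strap over the conduit, with the fork end at top px (330,209), which matches the θ=0 prediction. Next I'll close the fingers and touch down on the lug, to confirm it is home and press it in.

```bash
python3 - <<'E'
from h import *
plan([([-70,0,150],12),([-52,0,115],0)],step=.04,ang=8)
E
```

```text
t 9.75 grasp(clamp mm) [-88.5  -0.3 128.1] zdir [ 0.435 -0.002 -0.9  ] F [ 0.2 -0.2  0.6] w 0.0555 q [ 0.58 -0.68 -0.79  0.19 -1.05 -2.02]
-0.0109 0.0001 -0.0061 -0.0014 0.1205 0.0024; -0.0101 0.0001 -0.0074 -0.0014 0.1205 0.0024; -0.0032 0 0.0188 0 0.1047 0; -0.0052 0 0.0183 0 0.1047 0; 0 0 0 0 0 0
```

>>> drive_tool(
  plan="-0.011 0 -0.006 0 0.120 0.002; -0.010 0 -0.007 0 0.120 0.002; -0.003 0 0.015 0 0.105 0; -0.005 0 0.015 0 0.105 0; 0 0 0 0 0 0",
  fingers=0,
)

```text
time_s: 10.38
tool_pos: [0.5303, 0.0374, 0.1174]
tcp_rot: [0.301, -3.109, 0.006]
wrist_force: [-0.3, 0.8, -0.4]
gripper_width: 0.0001
```

```bash
python3 - <<'E'
from h import *
plan([([-52,0,100],0)],step=.01)
E
```

```text
t 10.38 grasp(clamp mm) [-54.3  -0.4 116.1] zdir [-0.018 -0.002 -1.   ] F [-0.3  0.8 -0.4] w 0.0001 q [ 0.45 -0.11 -0.27 -0.   -1.43 -1.82]
-0.0014 0.0003 0.008 -0.001 -0.0089 0.0004; -0.0014 0.0003 0.008 -0.001 -0.0089 0.0004; 0 0 0 0 0 0; 0 0 0 0 0 0; 0 0 0 0 0 0
```

>>> drive_tool(
  plan="-0.001 0 0.008 0 -0.009 0; -0.001 0 0.006 0 -0.009 0; 0 0 0.004 0 0 0; 0 0 0.003 0 0 0; 0 0 0 0 0 0",
)

```text
time_s: 11.0
tool_pos: [0.5323, 0.0374, 0.1008]
tcp_rot: [-0.304, 3.114, -0.002]
wrist_force: [-0.4, -0.3, 0.4]
gripper_width: -0.0002
```

```bash
python3 - <<'E'
from h import *
state()
E
```

```text
t 11.00 grasp(clamp mm) [-52.8  -0.8  99.5] zdir [ 0.012 -0.003 -1.   ] F [-0.4 -0.3  0.4] w -0.0002 q [ 0.45 -0.13 -0.32  0.01 -1.37 -1.83]
```

>>> drive_tool(
  plan="0 0 0.002 0 0 0; 0 0 0.003 0 0 0; 0 0 0.004 0 0 0; 0 0 0.004 0 0 0; 0 0 0.004 0 0 0",
)

```text
time_s: 11.62
tool_pos: [0.5332, 0.037, 0.0988]
tcp_rot: [-0.307, 3.103, -0.005]
wrist_force: [-14.2, 2.5, 22.8]
gripper_width: 0.0
```

```bash
python3 - <<'E'
from h import *
state()
plan([([-80,0,150],0),([-150,0,150],0)],step=.04)
E
```

```text
t 11.62 grasp(clamp mm) [-52.2  -1.3  97.5] zdir [ 0.023 -0.005 -1.   ] F [-14.2   2.5  22.8] w 0.0000 q [ 0.45 -0.13 -0.33  0.01 -1.35 -1.83]
t 11.62 grasp(clamp mm) [-52.2  -1.3  97.5] zdir [ 0.023 -0.005 -1.   ] F [-14.2   2.5  22.8] w 0.0000 q [ 0.45 -0.13 -0.33  0.01 -1.35 -1.83]
0.0135 0.0006 -0.0266 -0.0028 0.0115 0.0027; 0.0138 0.0007 -0.0264 -0.0028 0.0115 0.0027; 0.035 0 0 0 0 0; 0.035 0 0 0 0 0; 0 0 0 0 0 0
```

The lug stopped the tip at z 78.8 mm under 23 N, against an expected lug top of 80 mm, so the strap is home. Now the bolt.

>>> drive_tool(
  plan="0.010 0.001 -0.027 -0.003 0 0.002; 0.020 0.001 -0.027 -0.003 0 0; 0.022 0 -0.010 0 0 0; 0 0 0 0 0 0; 0 0 0 0 0 0",
  fingers=0.65,
)

```text
time_s: 12.25
tool_pos: [0.4786, 0.0289, 0.1628]
tcp_rot: [-0.305, 3.102, 0.007]
wrist_force: [0.3, 0.4, 0.1]
gripper_width: 0.0555
```

```bash
python3 - <<'E'
from h import *
plan([([-104,0,100],8),([-104,0,39],8)],step=.025)
C=get()
for n in C:
    print(n,[b[1] for b in blobs(C[n]["image"],(0,165,60),(4,255,255),30)[0]],proj(C[n],[w([-104,0,38.4]),w([-104,0,48])]).round(1).tolist())
E
```

```text
t 12.25 grasp(clamp mm) [-107.4    1.   161.5] zdir [ 0.025  0.002 -1.   ] F [0.3 0.4 0.1] w 0.0555 q [ 0.49 -0.31 -0.36  0.01 -1.5  -1.86]
-0.0014 -0.0004 0.0205 0.0008 -0.0384 0.0012; -0.0006 -0.0004 0.0205 0.0008 -0.0384 0.0012; 0.0002 -0.0004 0.0205 0.0008 -0.0384 0.0012; 0.0028 0 0.0201 0 0 0; 0.0028 0 0.0201 0 0 0
0.0028 0 0.0201 0 0 0; 0 0 0 0 0 0; 0 0 0 0 0 0; 0 0 0 0 0 0; 0 0 0 0 0 0
scene [array([ 53.9, 191.1]), array([301. , 187.1]), array([222.4, 226. ])] [[301.1, 187.0], [300.9, 185.0]]
top [array([307.8,   2.8]), array([406.5, 180.1]), array([560.5, 253.1])] [[333.6, 226.8], [333.8, 226.8]]
```

The handle is still where I measured it: scene (301,187.1) against a predicted (301.1,187.0).

>>> drive_tool(
  plan="-0.001 0 0.021 0.001 -0.038 0.001; -0.001 0 0.021 0.001 -0.038 0.001; 0 0 0.021 0.001 -0.038 0.001; 0.003 0 0.020 0 0 0; 0.003 0 0.020 0 0 0",
)

```text
time_s: 12.98
tool_pos: [0.4854, 0.0298, 0.0541]
tcp_rot: [-0.288, 2.99, 0.016]
wrist_force: [0.8, -0.5, 0.6]
gripper_width: 0.0552
```

>>> drive_tool(
  plan="0.003 0 0.020 0 0 0; 0 0 0 0 0 0; 0 0 0 0 0 0; 0 0 0 0 0 0; 0 0 0 0 0 0",
)

```text
time_s: 13.6
tool_pos: [0.4851, 0.0292, 0.0321]
tcp_rot: [-0.288, 2.994, 0.013]
wrist_force: [-0.4, 0.0, 0.9]
gripper_width: 0.0555
```

```bash
python3 - <<'E'
from h import *
plan([([-104,0,39],8)],step=.025)
E
```

```text
t 13.60 grasp(clamp mm) [-103.     0.2   30.6] zdir [ 0.134 -0.004 -0.991] F [-0.4  0.   0.9] w 0.0555 q [ 0.51 -0.35 -0.65  0.05 -1.14 -1.91]
-0.0002 -0.0001 -0.0085 -0.0041 -0.0052 -0.0001; 0 0 0 0 0 0; 0 0 0 0 0 0; 0 0 0 0 0 0; 0 0 0 0 0 0
```

>>> drive_tool(
  plan="0 0 -0.008 0 0 0; 0 0 0 0 0 0; 0 0 0 0 0 0; 0 0 0 0 0 0; 0 0 0 0 0 0",
)

```text
time_s: 14.22
tool_pos: [0.4845, 0.0293, 0.0417]
tcp_rot: [-0.288, 2.992, 0.014]
wrist_force: [-0.1, -0.8, -0.3]
gripper_width: 0.0554
```

>>> drive_tool(
  plan="0 0 0 0 0 0; 0 0 0 0 0 0; 0 0 0 0 0 0; 0 0 0 0 0 0; 0 0 0 0 0 0",
  fingers=0,
)

```text
time_s: 14.85
tool_pos: [0.4844, 0.0287, 0.0419]
tcp_rot: [-0.288, 2.992, 0.012]
wrist_force: [-0.8, -2.4, 1.1]
gripper_width: 0.0351
```

```bash
cat >> h.py <<'E'
def bolt(th,r=54): return np.array([-50-r*np.sin(th),0,40+r*np.cos(th)])
def bst():
    p,R=state(); d=cl(p-R.apply([0,0,.0187]))-[-50,0,40]; r=np.hypot(d[0],d[2]); th=np.arctan2(-d[0],d[2]); print("bolt r %.1f th %.3f"%(r,th)); return r,th
E
python3 - <<'E'
from h import *
r,th=bst()
plan([(bolt(t,r),10) for t in (1.4,1.2,1.0,.8,.6)],step=.02)
E
```

```text
t 14.85 grasp(clamp mm) [-103.9   -0.2   40.4] zdir [ 0.135 -0.005 -0.991] F [-0.8 -2.4  1.1] w 0.0351 q [ 0.51 -0.36 -0.64  0.05 -1.16 -1.91]
bolt r 53.9 th 1.563
t 14.85 grasp(clamp mm) [-103.9   -0.2   40.4] zdir [ 0.135 -0.005 -0.991] F [-0.8 -2.4  1.1] w 0.0351 q [ 0.51 -0.36 -0.64  0.05 -1.16 -1.91]
-0.0027 0.0003 -0.0086 -0.0048 -0.0388 0.0006; -0.0046 0 -0.0097 0 0 0; -0.0065 0 -0.0086 0 0 0; -0.008 0 -0.0071 0 0 0; -0.0093 0 -0.0054 0 0 0
```

Handle gripped at width 35.1 mm, radius 53.9 mm, angle 1.56. Swing it up.

>>> drive_tool(
  plan="-0.003 0 -0.009 -0.003 -0.030 0; -0.005 0 -0.010 0 0 0; -0.006 0 -0.009 0 0 0; -0.008 0 -0.007 0 0 0; -0.009 0 -0.005 0 0 0",
)

```text
time_s: 15.48
tool_pos: [0.4986, 0.0313, 0.0764]
tcp_rot: [-0.284, 2.993, 0.018]
wrist_force: [-13.3, 0.1, -0.3]
gripper_width: 0.0345
```

```bash
python3 - <<'E'
from h import *
r,th=bst()
plan([(bolt(t,54.5),10) for t in th-np.array([.2,.4,.6,.8,1.0,1.2])],step=.02)
E
```

```text
t 15.47 grasp(clamp mm) [-89.4  -0.4  74.9] zdir [ 0.135 -0.002 -0.991] F [-13.3   0.1  -0.3] w 0.0345 q [ 0.5  -0.34 -0.56  0.04 -1.22 -1.89]
bolt r 52.7 th 0.846
t 15.47 grasp(clamp mm) [-89.4  -0.4  74.9] zdir [ 0.135 -0.002 -0.991] F [-13.3   0.1  -0.3] w 0.0345 q [ 0.5  -0.34 -0.56  0.04 -1.22 -1.89]
-0.0084 0.0004 -0.0077 -0.0016 -0.0389 -0.0026; -0.0101 0 -0.004 0 0 0; -0.0107 0 -0.0019 0 0 0; -0.0109 0 0.0003 0 0 0; -0.0106 0 0.0025 0 0 0
-0.0099 0 0.0045 0 0 0; 0 0 0 0 0 0; 0 0 0 0 0 0; 0 0 0 0 0 0; 0 0 0 0 0 0
```

>>> drive_tool(
  plan="-0.008 0 -0.008 0 -0.010 0; -0.010 0 -0.004 0 0 0; -0.011 0 -0.002 0 0 0; -0.011 0 0 0 0 0; -0.008 0 0.002 0 0 0",
)

```text
time_s: 16.1
tool_pos: [0.5426, 0.0398, 0.0967]
tcp_rot: [-0.283, 2.994, 0.017]
wrist_force: [-6.4, -0.6, -3.1]
gripper_width: 0.034
```

```bash
python3 - <<'E'
from h import *
r,th=bst()
plan([(bolt(t,54),10) for t in np.arange(th-.1,-.25,-.1)],step=.02)
E
```

```text
t 16.10 grasp(clamp mm) [-44.6  -0.4  95.2] zdir [ 0.134 -0.002 -0.991] F [-6.4 -0.6 -3.1] w 0.0340 q [ 0.47 -0.21 -0.42  0.04 -1.24 -1.86]
bolt r 55.5 th -0.097
t 16.10 grasp(clamp mm) [-44.6  -0.4  95.2] zdir [ 0.134 -0.002 -0.991] F [-6.4 -0.6 -3.1] w 0.0340 q [ 0.47 -0.21 -0.42  0.04 -1.24 -1.86]
-0.0056 0.0005 0.0029 -0.002 -0.0402 -0.003; 0 0 0 0 0 0; 0 0 0 0 0 0; 0 0 0 0 0 0; 0 0 0 0 0 0
```

>>> drive_tool(
  plan="-0.003 0 0.001 0 0 0; -0.003 0 0.001 0 0 0; -0.003 0 0.001 0 0 0; -0.002 0 0 0 0 0; 0 0 0 0 0 0",
)

```text
time_s: 16.73
tool_pos: [0.5528, 0.0418, 0.0962]
tcp_rot: [-0.283, 3.003, 0.015]
wrist_force: [-5.3, -1.4, -5.7]
gripper_width: 0.0334
```

```bash
python3 - <<'E'
from h import *
r,th=bst()
E
```

```text
t 16.73 grasp(clamp mm) [-34.   -0.4  94.8] zdir [ 0.125 -0.003 -0.992] F [-5.3 -1.4 -5.7] w 0.0334 q [ 0.46 -0.17 -0.38  0.04 -1.24 -1.85]
bolt r 57.1 th -0.284
```

>>> drive_tool(
  plan="0 0 0 0 0 0; 0 0 0 0 0 0; 0 0 0 0 0 0; 0 0 -0.030 0 0 0; 0 0 -0.040 0 0 0",
  fingers=0.65,
)

```text
time_s: 17.35
tool_pos: [0.548, 0.0412, 0.1721]
tcp_rot: [-0.284, 2.992, 0.015]
wrist_force: [0.4, -0.0, 0.5]
gripper_width: 0.0555
```

>>> drive_tool(
  plan="0.040 0 -0.040 0 0 0; 0.050 0 -0.020 0 0 0; 0.050 0 0 0 0 0; 0 0 0 0 0 0; 0 0 0 0 0 0",
)

```text
time_s: 17.98
tool_pos: [0.4033, 0.0131, 0.2234]
tcp_rot: [-0.281, 2.971, 0.023]
wrist_force: [0.6, -0.5, -0.1]
gripper_width: 0.0556
```

```bash
python3 - <<'E'
from h import *
state()
C=get()
R={n:[b[1] for b in blobs(C[n]["image"],(0,165,60),(4,255,255),30)[0]] for n in C}; print(R)
for n in C: print(n,"pred handle",proj(C[n],[w(bolt(-.17)),w(bolt(0)),w(bolt(-.17)+[0,-170,0])]).round(1).tolist())
cv2.imwrite("pics/c6.png",cv2.hconcat([cv2.resize(C[n]["image"][y:y+130,x:x+130,::-1],None,fx=3,fy=3) for n,x,y in(("scene",210,170),("top",300,110))]))
E
```

```text
t 17.98 grasp(clamp mm) [-1.868e+02 -1.000e-01  2.219e+02] zdir [ 0.157  0.    -0.988] F [ 0.6 -0.5 -0.1] w 0.0556 q [ 0.6  -0.68 -0.52  0.06 -1.59 -1.98]
{'scene': [array([ 54. , 191.1]), array([307.2, 197.5]), array([222.3, 225.9])], 'top': [array([307.9,   2.8]), array([406.5, 180.2]), array([329.2, 202.9]), array([560.6, 253. ])]}
scene pred handle [[309.1, 202.2], [307.7, 198.0], [223.5, 227.5]]
top pred handle [[328.2, 197.9], [329.2, 202.1], [406.4, 180.4]]
```

View pics/c6.png

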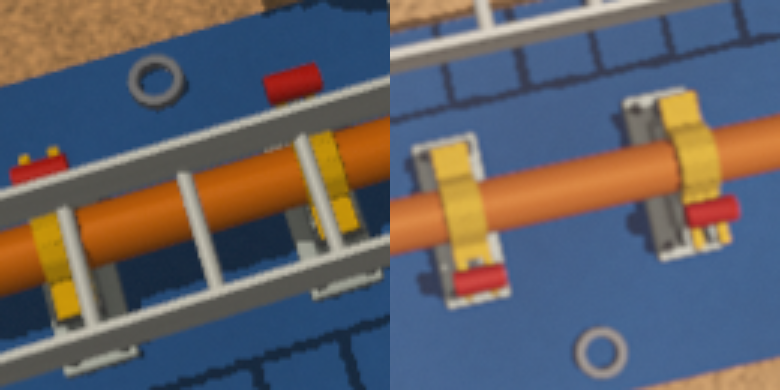

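The crop shows that the handle is not home. It sits at top (329.2,202.9), which is about upright; home would be (328.2,197.9). On clamp2 the fork tips stick out on the robot's side of the handle, and here they don't. I'll measure the handle and strap numerically.

```bash
python3 - <<'E'
from h import *
C=get(); s,t=C["scene"],C["top"]
P,e=tri(s,(307.2,197.5),t,(329.2,202.9)); print("handle",cl(P).round(1),e); P,e=tri(s,(222.3,225.9),t,(406.5,180.2)); print("handle2",cl(P).round(1),e)
# yellow extents along clamp x, both clamps, in top view
for n in C:
  m=blobs(C[n]["image"],(16,130,90),(32,255,255),10)
  for b in m[0]:
    if 200<b[1][0]<430 and 120<b[1][1]<290: print(n,b)
for th in(0,.05,.1): print(th,proj(t,[w(lug(th,109)),w(lug(th,70))]).round(1).tolist(),proj(s,[w(lug(th,109)),w(lug(th,70))]).round(1).tolist())
a=cv2.resize(t["image"][140:220,300:420,::-1],None,fx=6,fy=6,interpolation=cv2.INTER_CUBIC); cv2.imwrite("pics/c7.png",a)
E
```

```text
handle [-51.7  -0.1  92.8] 0.0009241131282977811
handle2 [ -41.1 -169.6  100.2] 0.002450598155392973
scene (np.int32(11), array([242.4, 129.6]), array([239, 128,   8,   4], dtype=int32))
scene (np.int32(12), array([263.7, 133.9]), array([261, 131,   6,   6], dtype=int32))
scene (np.int32(10), array([285.7, 134.7]), array([283, 133,   6,   5], dtype=int32))
scene (np.int32(12), array([426.5, 134.3]), array([424, 132,   6,   5], dtype=int32))
scene (np.int32(12), array([417. , 137.8]), array([415, 135,   6,   6], dtype=int32))
scene (np.int32(10), array([347.6, 143.8]), array([345, 142,   6,   5], dtype=int32))
scene (np.int32(10), array([217.8, 149.2]), array([216, 146,   4,   7], dtype=int32))
scene (np.int32(13), array([416.3, 147.9]), array([413, 146,   7,   6], dtype=int32))
scene (np.int32(12), array([204.2, 150.8]), array([202, 149,   7,   5], dtype=int32))
scene (np.int32(10), array([247.7, 182.3]), array([245, 180,   6,   5], dtype=int32))
scene (np.int32(10), array([419. , 190.7]), array([416, 189,   7,   4], dtype=int32))
scene (np.int32(260), array([321.3, 229.5]), array([313, 214,  17,  34], dtype=int32))
scene (np.int32(47), array([312.6, 235.2]), array([307, 217,  11,  33], dtype=int32))
scene (np.int32(10), array([217.5, 223. ]), array([216, 222,   4,   3], dtype=int32))
scene (np.int32(318), array([227.9, 257.9]), array([220, 241,  17,  36], dtype=int32))
top (np.int32(467), array([400.3, 159. ]), array([390, 141,  21,  37], dtype=int32))
top (np.int32(496), array([323.4, 177.9]), array([314, 158,  20,  42], dtype=int32))
top (np.int32(20), array([410.5, 187. ]), array([409, 184,   4,   7], dtype=int32))
top (np.int32(22), array([402.4, 188.5]), array([401, 186,   4,   7], dtype=int32))
0 [[330.3, 208.8], [326.3, 191.3]] [[306.0, 195.9], [311.9, 213.4]]
0.05 [[330.4, 208.5], [326.3, 191.0]] [[306.0, 194.9], [311.9, 212.8]]
0.1 [[330.4, 208.1], [326.3, 190.7]] [[306.0, 194.0], [311.9, 212.3]]
```

View pics/c7.png

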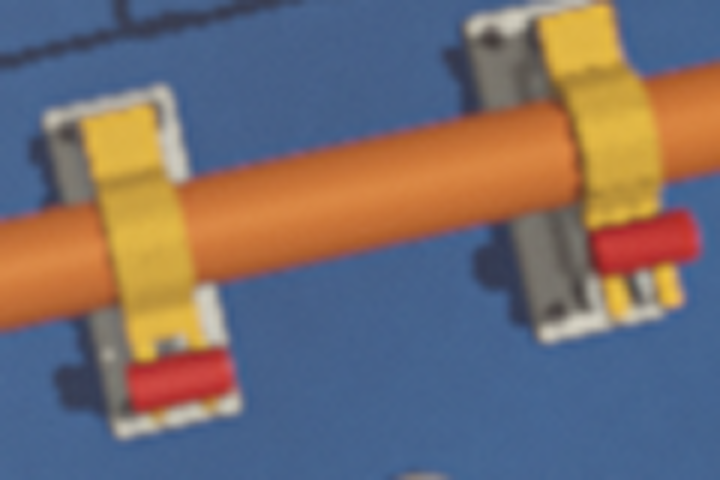

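The handle triangulates to (-51.7, 92.8), so it is upright and not home. The lug is probably a few mm high, and on the earlier probe the shut fingertips likely slipped into the slot. I'll press the strap down on its crest over the conduit.

```bash
python3 - <<'E'
from h import *
plan([([-8,0,160],8),([-8,0,125],8)],step=.045)
E
```

```text
t 18.18 grasp(clamp mm) [-1.867e+02 -2.000e-01  2.204e+02] zdir [ 0.153 -0.001 -0.988] F [ 0.4 -0.   0.6] w 0.0554 q [ 0.6  -0.68 -0.52  0.06 -1.59 -1.98]
-0.0334 0.0002 0.0174 -0.0003 0.0028 -0.0007; -0.0335 0.0002 0.0173 -0.0003 0.0028 -0.0007; -0.0335 0.0001 0.0172 -0.0003 0.0028 -0.0007; -0.0336 0.0001 0.0171 -0.0003 0.0028 -0.0007; -0.0336 0.0001 0.017 -0.0003 0.0028 -0.0007
0.0049 0 0.0347 0 0 0; 0 0 0 0 0 0; 0 0 0 0 0 0; 0 0 0 0 0 0; 0 0 0 0 0 0
```

>>> drive_tool(
  plan="-0.033 0 0.017 0 0.003 0; -0.034 0 0.017 0 0.003 0; -0.034 0 0.017 0 0.003 0; -0.034 0 0.017 0 0.003 0; -0.034 0 0.014 0 0.003 0",
  fingers=0,
)

```text
time_s: 18.8
tool_pos: [0.5872, 0.0469, 0.1614]
tcp_rot: [-0.281, 2.994, 0.015]
wrist_force: [0.4, 0.3, 0.8]
gripper_width: 0.0002
```

```bash
python3 - <<'E'
from h import *
plan([([-8,0,122],8)],step=.02)
E
```

```text
t 18.80 grasp(clamp mm) [  0.5  -2.  159.9] zdir [ 0.134 -0.003 -0.991] F [0.4 0.3 0.8] w 0.0002 q [ 0.44 -0.11 -0.21  0.04 -1.34 -1.83]
0.0067 0.0011 0.0182 -0.0016 -0.0026 -0.0024; 0.0068 0.001 0.0182 -0.0016 -0.0026 -0.0024; 0 0 0 0 0 0; 0 0 0 0 0 0; 0 0 0 0 0 0
```

>>> drive_tool(
  plan="0.007 0.001 0.016 0 -0.003 0; 0.007 0.001 0.014 0 -0.003 0; 0 0 0 0 0 0; 0 0 0.003 0 0 0; 0.001 0 0.003 0 0 0",
)

```text
time_s: 19.42
tool_pos: [0.5788, 0.0461, 0.1176]
tcp_rot: [-0.279, 2.997, 0.009]
wrist_force: [-4.9, 0.4, 8.7]
gripper_width: -0.0004
```

>>> drive_tool(
  plan="0 0 0.003 0 0 0; 0 0 0.003 0 0 0; 0 0 0.003 0 0 0; 0 0 0.003 0 0 0; 0 0 0.003 0 0 0",
)

```text
time_s: 20.05
tool_pos: [0.579, 0.0461, 0.1176]
tcp_rot: [-0.281, 2.991, 0.009]
wrist_force: [-11.4, 0.5, 10.7]
gripper_width: -0.0001
```

```bash
python3 - <<'E'
from h import *
state()
E
```

```text
t 20.05 grasp(clamp mm) [ -7.7  -1.1 116.1] zdir [ 0.137 -0.007 -0.991] F [-11.4   0.5  10.7] w -0.0001 q [ 0.45 -0.12 -0.3   0.04 -1.26 -1.85]
```

>>> drive_tool(
  plan="0 0 0.006 0 0 0; 0 0 0.006 0 0 0; 0 0 0.008 0 0 0; 0 0 0.008 0 0 0; 0 0 0.008 0 0 0",
)

```text
time_s: 20.68
tool_pos: [0.5793, 0.046, 0.117]
tcp_rot: [-0.288, 2.981, 0.005]
wrist_force: [-33.0, 2.5, 35.6]
gripper_width: -0.0002
```

```bash
python3 - <<'E'
from h import *
state()
C=get()
for n in C: print(n,[b[1] for b in blobs(C[n]["image"],(0,165,60),(4,255,255),20)[0]])
t=C["top"]; s=C["scene"]
cv2.imwrite("pics/c8.png",cv2.resize(s["image"][165:265,200:340,::-1],None,fx=5,fy=5,interpolation=cv2.INTER_CUBIC))
E
```

```text
t 20.68 grasp(clamp mm) [ -7.6  -1.2 115.5] zdir [ 0.146 -0.011 -0.989] F [-33.    2.5  35.6] w -0.0002 q [ 0.45 -0.13 -0.31  0.05 -1.25 -1.85]
scene [array([ 54. , 191.1]), array([222.5, 225.9])]
top [array([307.8,   2.8]), array([406.4, 180.1]), array([560.5, 253.1])]
```

>>> drive_tool(
  plan="0 0 -0.030 0 0 0; 0.020 0 -0.040 0 0 0; 0.050 0 0 0 0 0; 0.050 0 0 0 0 0; 0.030 0 0 0 0 0",
)

```text
time_s: 21.4
tool_pos: [0.4215, 0.016, 0.1724]
tcp_rot: [-0.286, 2.969, 0.011]
wrist_force: [0.7, 0.5, 1.3]
gripper_width: -0.0002
```

```bash
python3 - <<'E'
from h import *
state()
C=get()
R={n:[b[1] for b in blobs(C[n]["image"],(0,165,60),(4,255,255),20)[0]] for n in C}; print(R)
for th in (0,.03,.06,-.05,-.17): print(th,[proj(C[n],[w(bolt(th))]).round(1).tolist() for n in C])
E
```

```text
t 21.40 grasp(clamp mm) [-168.4   -0.6  170.9] zdir [ 0.158 -0.008 -0.987] F [0.7 0.5 1.3] w -0.0002 q [ 0.59 -0.64 -0.59  0.07 -1.48 -1.97]
{'scene': [array([ 54. , 191.1]), array([307.3, 197.6]), array([222.3, 226. ])], 'top': [array([307.9,   2.9]), array([406.4, 180.1]), array([329.2, 202.9]), array([560.5, 253. ])]}
0 [[[307.7, 198.0]], [[329.2, 202.1]]]
0.03 [[[307.5, 197.3]], [[329.4, 202.9]]]
0.06 [[[307.2, 196.6]], [[329.6, 203.6]]]
-0.05 [[[308.1, 199.2]], [[328.9, 200.9]]]
-0.17 [[[309.1, 202.2]], [[328.2, 197.9]]]
```

The strap holds 35 N at the crest with no give, so it is on its stop. The bolt stands upright and hasn't moved. I'll push the handle over gently with shut fingers from the robot's side.

```bash
python3 - <<'E'
from h import *
plan([([-100,0,130],8),([-98,0,110],8)],step=.04)
E
```

```text
t 21.50 grasp(clamp mm) [-168.5   -0.3  171.4] zdir [ 0.159 -0.007 -0.987] F [-0.4  0.1  0.4] w -0.0000 q [ 0.59 -0.64 -0.59  0.07 -1.48 -1.96]
-0.0303 0.0004 0.0259 -0.0033 0.0102 0.0008; -0.0306 0.0003 0.0256 -0.0033 0.0102 0.0008; 0.0008 0 0.0201 0 0 0; 0 0 0 0 0 0; 0 0 0 0 0 0
```

>>> drive_tool(
  plan="-0.030 0 0.025 -0.003 0.010 0; -0.024 0 0.025 -0.003 0.010 0; 0 0 0.016 0 0 0; 0 0 0 0 0 0; 0 0 0 0 0 0",
)

```text
time_s: 22.12
tool_pos: [0.4876, 0.0294, 0.1201]
tcp_rot: [-0.291, 2.977, 0.025]
wrist_force: [-0.5, -0.4, 0.3]
gripper_width: 0.0
```

```bash
python3 - <<'E'
from h import *
plan([([-92,0,109],8),([-66,0,109],8)],step=.008)
E
```

```text
t 22.12 grasp(clamp mm) [-100.9   -0.2  118.6] zdir [ 0.151  0.002 -0.989] F [-0.5 -0.4  0.3] w 0.0000 q [ 0.51 -0.41 -0.53  0.05 -1.3  -1.89]
-0.0035 0.0001 0.0054 0.0011 0.0058 0.0013; -0.0036 0.0001 0.0054 0.0011 0.0058 0.0013; -0.0064 0 0.0009 0 0 0; -0.0064 0 0.0009 0 0 0; -0.0064 0 0.0009 0 0 0
-0.0064 0 0.0009 0 0 0; 0 0 0 0 0 0; 0 0 0 0 0 0; 0 0 0 0 0 0; 0 0 0 0 0 0
```

>>> drive_tool(
  plan="-0.003 0 0.005 0 0.006 0; -0.003 0 0.004 0 0.006 0; -0.006 0 0.001 0 0 0; -0.005 0 0.001 0 0 0; 0 0 0 0 0 0",
)

```text
time_s: 22.75
tool_pos: [0.5074, 0.0337, 0.1135]
tcp_rot: [-0.293, 2.986, 0.025]
wrist_force: [0.3, 0.2, 0.2]
gripper_width: 0.0002
```

>>> drive_tool(
  plan="-0.003 0 0 0 0 0; -0.003 0 0 0 0 0; -0.003 0 0 0 0 0; -0.003 0 0 0 0 0; 0 0 0 0 0 0",
)

```text
time_s: 23.38
tool_pos: [0.5199, 0.0362, 0.1155]
tcp_rot: [-0.293, 2.985, 0.025]
wrist_force: [0.1, 1.1, 1.1]
gripper_width: -0.0001
```

```bash
python3 - <<'E'
from h import *
state()
C=get()
for n in C: print(n,[b[:2] for b in blobs(C[n]["image"],(0,165,60),(4,255,255),12)[0]])
E
```

```text
t 23.38 grasp(clamp mm) [-67.7   0.2 114. ] zdir [ 0.142  0.003 -0.99 ] F [0.1 1.1 1.1] w -0.0001 q [ 0.48 -0.3  -0.45  0.04 -1.28 -1.87]
scene [(np.int32(506), array([ 53.9, 191.1])), (np.int32(106), array([308. , 199.8])), (np.int32(16), array([ 40.2, 224.5])), (np.int32(86), array([222.4, 226. ])), (np.int32(16), array([ 16.4, 232.6]))]
top [(np.int32(88), array([307.9,   2.8])), (np.int32(110), array([406.4, 180.1])), (np.int32(16), array([323.4, 197.4])), (np.int32(382), array([560.5, 253.1]))]
```

>>> drive_tool(
  plan="-0.003 0 0.001 0 0 0; -0.003 0 0.001 0 0 0; -0.003 0 0.001 0 0 0; -0.003 0 0.001 0 0 0; 0 0 0 0 0 0",
)

```text
time_s: 24.1
tool_pos: [0.5253, 0.0371, 0.1146]
tcp_rot: [-0.295, 3.003, 0.021]
wrist_force: [-4.0, 1.7, 2.7]
gripper_width: -0.0002
```

```bash
python3 - <<'E'
from h import *
state()
C=get()
for n in C: print(n,[b[:2] for b in blobs(C[n]["image"],(0,165,60),(4,255,255),12)[0]])
E
```

```text
t 24.10 grasp(clamp mm) [-6.190e+01  1.000e-01  1.132e+02] zdir [ 0.125  0.002 -0.992] F [-4.   1.7  2.7] w -0.0002 q [ 0.48 -0.26 -0.42  0.03 -1.29 -1.86]
scene [(np.int32(507), array([ 54. , 191.1])), (np.int32(82), array([308.3, 200.6])), (np.int32(16), array([ 40.2, 224.4])), (np.int32(87), array([222.3, 226. ])), (np.int32(17), array([ 16.6, 232.6]))]
top [(np.int32(87), array([307.8,   2.7])), (np.int32(110), array([406.4, 180.1])), (np.int32(383), array([560.5, 253. ]))]
```

>>> drive_tool(
  plan="0.020 0 0 0 0 0; 0.040 0 -0.030 0 0 0; 0.050 0 -0.030 0 0 0; 0.040 0 -0.020 0 0 0; 0 0 0 0 0 0",
)

```text
time_s: 24.82
tool_pos: [0.3666, 0.005, 0.178]
tcp_rot: [-0.293, 3.0, 0.023]
wrist_force: [0.6, 0.5, -0.5]
gripper_width: 0.0
```

```bash
python3 - <<'E'
from h import *
state()
C=get()
for n in C: print(n,[b[:2] for b in blobs(C[n]["image"],(0,165,60),(4,255,255),12)[0]],proj(C[n],[w(bolt(t)) for t in(-.17,-.1)]).round(1).tolist())
t,s=C["top"],C["scene"]
f=lambda i:cv2.resize(i[:,:,::-1],None,fx=5,fy=5,interpolation=cv2.INTER_CUBIC)
cv2.imwrite("pics/c9.png",cv2.vconcat([f(t["image"][150:215,300:420]),f(s["image"][195:250,205:325])]))
E
```

```text
t 24.82 grasp(clamp mm) [-223.9   -1.1  176.5] zdir [ 0.128  0.003 -0.992] F [ 0.6  0.5 -0.5] w 0.0000 q [ 0.64 -0.8  -0.66  0.05 -1.6  -2.01]
scene [(np.int32(507), array([ 53.9, 191.1])), (np.int32(80), array([308.4, 200.7])), (np.int32(17), array([ 40.1, 224.4])), (np.int32(87), array([222.3, 226. ])), (np.int32(16), array([ 16.8, 232.6]))] [[309.1, 202.2], [308.5, 200.4]]
top [(np.int32(89), array([308. ,   2.9])), (np.int32(109), array([406.4, 180.2])), (np.int32(106), array([328.3, 198. ])), (np.int32(382), array([560.6, 253. ]))] [[328.2, 197.9], [328.6, 199.6]]
```

View pics/c9.png

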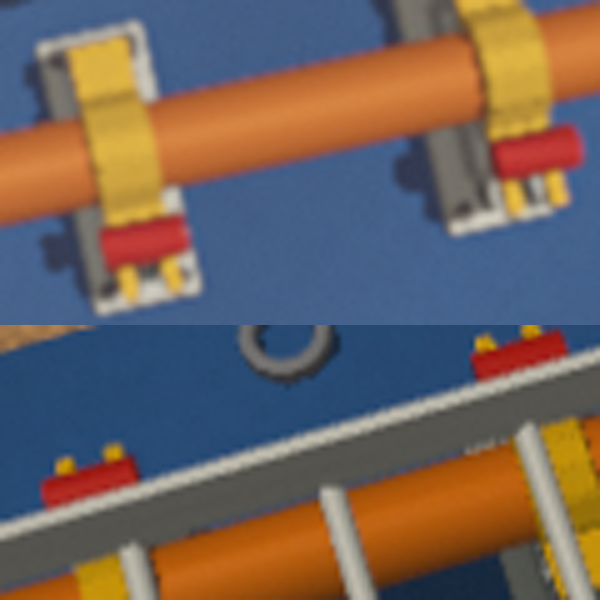

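Both views now match clamp2: the fork tips show on the robot's side of the handle, which is at (328.3,198.0) against a home prediction of (328.2,197.9). Last, I'll compare the bystanders with the first images, then hand in.

```bash
python3 - <<'E'
from h import *
c=cams.read_camera("top"); a=cv2.imread("pics/top0.png"); b=c["image"][:,:,::-1].copy()
# box, locknut, conduit left end (top view): template shift
for n,(x,y,W,H) in dict(box=(262,215,40,40),nut=(360,218,22,20),conduit_end=(268,178,30,24),conduit_r=(430,140,35,30)).items():
    r=cv2.matchTemplate(b[y-6:y+H+6,x-6:x+W+6],a[y:y+H,x:x+W],cv2.TM_CCOEFF_NORMED); m=cv2.minMaxLoc(r); print(n,np.array(m[3])-6,round(m[1],3))
R=[q[1] for q in blobs(c["image"],(0,165,60),(4,255,255),30)[0]]; print(R[1:3])
E
```

```text
box [0 0] 1.0
nut [0 0] 0.999
conduit_end [0 0] 1.0
conduit_r [0 0] 1.0
[array([406.4, 180.1]), array([328.2, 198. ])]
```

```bash
python3 -c "
from bench import robot
print(robot.finish_job())"
```

```text
the job is handed in; nothing more can be done
None
```

The open clamp is now closed: the strap is home over the conduit and the bolt is in the slot. I handed the job in at about 25 s of the 61 s allowed.

- **Strap:** I pinched the lug with the gripper tilted in under the tray and swung it down. I then pressed it at the lug (23 N) and on its crest (35 N), and it didn't give.
- **Bolt:** The first swing went wrong. The pads slipped and left the bolt standing upright, which the check picture showed. I then pushed the handle over with shut fingers until it met its stop.

**Final checks:**
- The handle is at top-view pixel (328.2, 198.0), against (328.2, 197.9) predicted for home, and it looks the same as the closed clamp. It hadn't moved in the last picture before hand-in.
- The scene view disagreed slightly, at (308.4, 200.7) against (309.1, 202.2). The tray rail hides part of the handle there.
- The junction box, locknut and both ends of the conduit show no shift from the first picture.
- I saw no contact with the tray. The highest wrist force I read was about 49 N, but readings were only taken at the end of each move.
- I checked that the strap is home only by feel and by how it looks, not by measuring its angle.

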